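Make up the drawing kit and the painting kit for the studio class

TASK

Make up the two kits for this afternoon's class. Pack the flat pastel box, the silver tin and the turquoise ink box into the brown carton, all three side by side on its floor, right way up; stand the pink paint bottle and the jar of gesso in the white tray. Leave the yellow bottle, the green bottle and the red tin standing where they are.

Things in the scene. Friction and masses are not known exactly. Their poses are not given: they have to be found in the camera images.
- carton: Drawing kit: open brown cardboard carton base, fixed. Outside 158 (its x) by 130 mm (its y), inside 150 by 122, walls 4 mm thick, 34 mm high, floor 4 mm thick. Origin: centre of its underside, on the table; x along its long side, z up. The three fit only with the pastel box along a long wall and, beside it, tin and ink box end to end, longer sides along x; then 20 mm is spare each way.
- tray: Painting kit: open white plastic tray. Outside 156 mm (its x) by 116 mm (its y), inside 150 by 110 mm, walls 3 mm thick and 36 mm high over the table (with a small rolled rim 3 mm wide outside), floor 3 mm thick. Fixed. Origin: centre of its underside, on the table; x along its long side, z up.
- pastels: Flat cream-coloured card box of pastels with eight coloured stripes across its top: 130 mm (its x) by 50 mm (its y) and 28 mm high. Loose, about 0.16 kg. Origin: centre of the underside, z up.
- silver_tin: Bare silver metal tin with a dark blue band round it and a small dark blue panel on its lid: 64 mm (its x) by 50 mm (its y) and 74 mm high, standing. Loose, about 0.18 kg. Origin: centre of the underside, z up.
- ink_box: Turquoise card box of drawing inks with a white band round it and one blue and one black dot on its top: 66 mm (its x) by 52 mm (its y) and 68 mm high, standing. Loose, about 0.22 kg. Origin: centre of the underside, z up.
- gesso_jar: Round white plastic jar of gesso with a black screw lid and a grey label: body 64 mm in diameter up to 60 mm, lid 65 mm in diameter from there to 80 mm high. Loose, about 0.28 kg. Origin: centre of the underside, z up; its yaw means nothing.
- pink_bottle: Pink squeeze bottle of acrylic paint, standing: straight body 44 mm in diameter up to 78 mm, then a shoulder and a white nozzle cap to 118 mm; paper label round the body. Loose, about 0.14 kg. Origin: centre of the underside, z up the bottle; its yaw means nothing.
- yellow_bottle: Yellow squeeze bottle of acrylic paint, standing: straight body 44 mm in diameter up to 78 mm, then a shoulder and a white nozzle cap to 118 mm; paper label round the body. Loose, about 0.14 kg. Origin: centre of the underside, z up the bottle; its yaw means nothing. Stays in the stock: not part of either kit.
- green_bottle: Green squeeze bottle of acrylic paint, standing: straight body 44 mm in diameter up to 78 mm, then a shoulder and a white nozzle cap to 118 mm; paper label round the body. Loose, about 0.14 kg. Origin: centre of the underside, z up the bottle; its yaw means nothing. Stays in the stock: not part of either kit.
- red_tin: Red painted tin with a cream band round it and a small cream panel on its lid: 64 mm (its x) by 50 mm (its y) and 74 mm high, standing. Loose, about 0.18 kg. Origin: centre of the underside, z up. Stays in the stock: not part of either kit.
There are look-alikes about, which are no part of the job. Leave any blue look-alike of the pastels alone.

How it is judged:
By the outcome, as a careful person would: the job done as asked, in the order asked, and still so for the second after the job is handed in, with the robot touching nothing.
It also fails if it takes over 128 s, if anything falls off the work surface, if the arm or the gripper's body presses on something with over 40 N, if the wrist force passes 120 N, or if a joint passes its speed limit or range.

ROBOT

A 7-joint arm with a two-finger parallel gripper is mounted at the origin on the work surface. World frame = base frame: x ahead of the robot, y to its left, z up, the work surface at z = 0. Lengths are in m, angles in rad, forces in N, time in s.
With the tool pointing down it reaches from about 0.4 to 0.85 m from the base axis. Payload 10.4 kg.
Tool frame: the origin (TCP) lies at the very end of the fingers, on their centre line; the grasp point (between the pads) lies 19 mm behind it; z points along the fingers, y is the line along which they close (so a half turn about z gives the same grasp; the last joint's range is limited). The gripper opens to 87 mm and grips with 3 to 60 N. Pads are 19 mm wide; open, the fingers measure 117 mm over their backs; the gripper's body (75 mm by 190 mm) begins 51 mm behind the grasp point.
Start: joints at [-1.32, 0.332, -0.065, 1.46, 0.022, 1.35, -0.088], TCP at [0.169, 0.602, 0.195] pointing down, gripper open.
Joint ranges: [-2.6, 2.6], [-0.5, 2.12], [-1.47, 1.34], [0.16, 2.42], [-1.27, 4.41], [0.06, 2.06], [-2.6, 2.6]. Speed limits (rad/s): [2.22, 2.22, 2.79, 2.79, 3.14, 3.14, 3.14].

INTERFACE

Orientations are given as a unit quaternion [x, y, z, w].
In Python, from bench import * gives the robot as it stands.
- The arm moves only by the tool step_arm, never from a script. Its arguments are lists of equal length, an entry for each row: "delta_pos": the shift along the world's x, y, z in units of 25 mm (1.0 is 25 mm), a list of three; "turn": the turn about the world's z in units of 0.12 rad (1.0 is 0.12 rad). In form: {"delta_pos": [[tx, ty, tz], ...], "turn": [turn, ...]}. A call has 1 to 12 rows; each row shifts and turns the commanded pose from where the row before left it; what a row does not reach is not made up. A row lasts 1/10 s, in which the tool goes at most 50 mm and 8.59 degrees, less where a joint would pass 70% of its speed; a pose out of reach is approached as far as the arm can. A call with a number of a shift or a turn outside -1 to 1 is refused whole. A call with a gripper value outside its range is refused whole. "grip" is the closure, from 0 (fully open) to 1 (shut), set as the call begins (left out, the last holds). The fingers move at their own pace and stop on an object; "newtons" is the grip in N (left out, the last holds). Time passes only in rows, so rows that do not move let the fingers close. It gives the time, the measured TCP pose, the force, the opening and the grip force at its end, in the units of the state.
- read_state(): the state, without advancing time (a new reading comes with each control period).
- camera(name): name is "scene" or "top" or "wrist"; returns a dict with "image" (480x640x3 uint8, red, green, blue), "z_map" (480x640 float32, m along the optical axis (not along the pixel's ray), 0 where there is no reading), "mtx" (3x3 intrinsics, pixels), "view" (4x4, takes a point from world to camera coordinates). Camera axes: x right, y up, looking along -z (the intrinsics and any distortion apply to the point x, -y, -z); pixel columns grow to the right and rows downward; lengths in m; the calibration is good to about 2 mm. A picture is of the moment at which its call begins.
- close_job(): hands the job in; it is judged then, once.
The state is a dict: "time": time; "joint_positions": joint angles; "joint_vel": joint speeds; "joint_torque": joint torques, N m; "ee_pos": TCP position; "eef_rot": TCP orientation; "ft_force": force on the tool from outside, world axes, zero at the start; "torque": the same for the moment, N m; "width": finger opening in m; "grip_force": force on a finger pad.
Only numpy, scipy, OpenCV 4.12 (cv2) and the standard library are available. Lean on these libraries where they do the work, as an engineer would, in place of code of your own. Each camera call takes 0.05 s, during which the arm holds its last target. There are 200 camera calls.

## Working session

There is one attempt and no reset: what is moved stays moved. The work goes in short steps, Python scripts to look and compute and a tool call to move; the robot and the scene stay as the last step left them, time stands still between calls to the robot, and variables do not carry over. Pictures are saved under pics/ and viewed, at most 14 in all, crops included, and the job is handed in when it is done.

Besides the shell and the picture viewer there is one more tool, called after ">>>" as name([rows], argument=value, ...), one row to a line, values as JSON. step_arm: Moves the arm, as the interface text tells. Shifts and turns lie within -1 to 1; 1 stands for 25 mm of shift or 0.12 rad of turn. Its arguments: {"type":"object","properties":{"delta_pos":{"type":"array"},"turn":{"type":"array"},"grip":{"type":"number"},"newtons":{"type":"number"}},"required":["delta_pos","turn"]}

```bash
mkdir -p pics
cat > h.py <<'E'
from bench import *
import numpy as np, cv2
def pic(n,f):
    c=camera(n); cv2.imwrite(f'pics/{f}.png',c['image'][:,:,::-1]); np.savez(f'pics/{f}.npz',**c); return c
def ld(f): return np.load(f'pics/{f}.npz')
def pt(c,u,v,z=None):
    K=c['mtx'];T=np.linalg.inv(c['view'])
    d=np.array([(u-K[0,2])/K[0,0],-(v-K[1,2])/K[1,1],-1])
    if z is None:
        p=d*c['z_map'][int(v),int(u)]; return T[:3,:3]@p+T[:3,3]
    r=T[:3,:3]@d; return T[:3,3]+r*(z-T[2,3])/r[2]
E
python3 - <<'E'
from h import *
pic('top','top0');pic('scene','sc0')
s=read_state();print(s)
E
```

```text
{'time': 0.1, 'joint_positions': array([-1.31957645,  0.33278997, -0.0646514 ,  1.46085256,  0.02159482,
        1.34991826, -0.08852666]), 'joint_vel': array([-0.00011328, -0.00017923,  0.00014851, -0.00167905,  0.0005142 ,
       -0.00174778,  0.00013931]), 'joint_torque': array([ 9.36543329e-04, -6.24551439e+01,  2.42049055e-02, -3.90711236e+01,
       -6.15801662e-02,  3.67326324e-02,  5.65497055e-05]), 'ee_pos': array([0.16893476, 0.60133519, 0.19394736]), 'eef_rot': array([ 1.36509657e-01,  9.90638536e-01, -6.34518959e-04, -5.23612357e-05]), 'ft_force': array([-0.64751365, -0.60317046, -0.24425765]), 'torque': array([-0.07242603,  0.02472392, -0.00629676]), 'grip_force': 0.0, 'width': 0.08726931276724494}
```

View pics/top0.png

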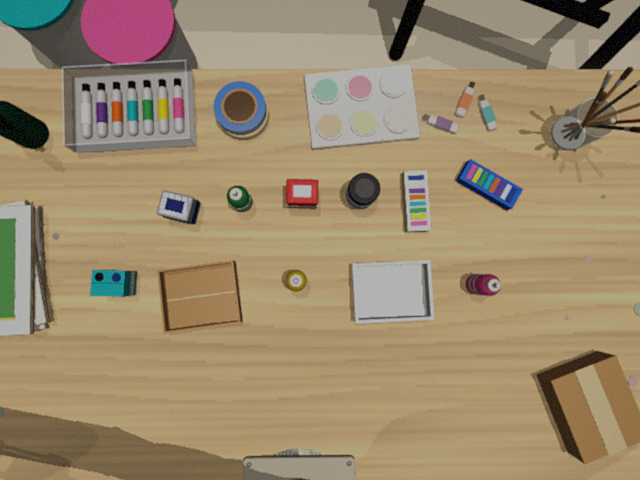

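View pics/sc0.png

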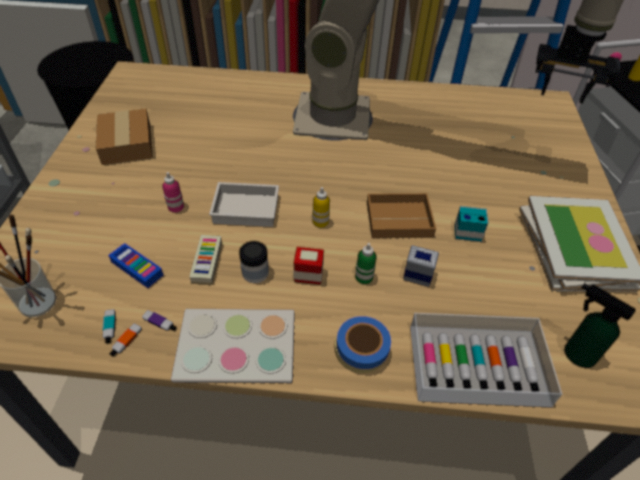

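The top view has the carton at (201,296), tray (392,292), pastels (417,200), silver tin (178,207), ink box (112,283), gesso jar (363,190) and pink bottle (485,285). The stock is yellow (296,280), green (238,197) and red (302,193). I'll fit each top face from depth.

Run:
```python
from h import *
c=ld('top0');K=c['mtx'];T=np.linalg.inv(c['view'])
v,u=np.mgrid[:480,:640];z=c['z_map']
P=np.stack([(u-K[0,2])/K[0,0]*z,-(v-K[1,2])/K[1,1]*z,-z],-1)@T[:3,:3].T+T[:3,3]
print('tbl',np.median(P[380:440,300:500,2]))
for n,uu,vv,h0,h1,r in [('carton',201,296,.02,.05,55),('tray',392,292,.025,.05,55),('pastels',417,200,.018,.04,42),('silver',178,207,.064,.085,30),('ink',112,283,.058,.08,32),('gesso',363,190,.07,.09,25),('pink',485,285,.03,.13,25),('yellow',296,280,.03,.13,20),('green',238,197,.03,.13,20),('red',302,193,.064,.085,25)]:
    Q=P[vv-r:vv+r,uu-r:uu+r].reshape(-1,3);Q=Q[(Q[:,2]>h0)&(Q[:,2]<h1)]
    (cx,cy),wh,a=cv2.minAreaRect((Q[:,:2]*1000).astype(np.float32))
    print(n,len(Q),round(cx),round(cy),np.round(wh),round(a,1),'z',np.round(np.percentile(Q[:,2],[50,99]),3), 'toploc',np.round(Q[Q[:,2]>Q[:,2].max()-.008].mean(0),3))
```

```text
tbl -0.0012446262168656075
carton 782 449 206 [130. 159.] 7.2 z [0.032 0.037] toploc [0.448 0.207 0.034]
tray 942 457 -196 [124. 164.] 2.6 z [0.035 0.039] toploc [ 0.455 -0.197  0.035]
pastels 1470 649 -254 [130.  51.] 2.7 z [0.028 0.032] toploc [ 0.648 -0.253  0.028]
silver 837 632 246 [66. 51.] 76.6 z [0.074 0.078] toploc [0.632 0.246 0.074]
ink 922 478 378 [68. 52.] 87.3 z [0.067 0.071] toploc [0.478 0.378 0.068]
gesso 812 665 -135 [63. 64.] 44.6 z [0.08  0.083] toploc [ 0.665 -0.134  0.08 ]
pink 566 470 -379 [45. 43.] 45.1 z [0.081 0.117] toploc [ 0.47  -0.38   0.115]
yellow 392 481 3 [41. 43.] 89.7 z [0.085 0.119] toploc [0.481 0.003 0.117]
green 474 649 119 [44. 43.] 88.4 z [0.083 0.117] toploc [0.65  0.12  0.117]
red 807 660 -9 [65. 51.] 87.8 z [0.074 0.078] toploc [ 0.66  -0.009  0.074]
```

>>> step_arm([
  [0.53,-0.95,0],
  [0.53,-0.95,0],
  [0.53,-0.95,0],
  [0.53,-0.95,0],
  [0.53,-0.95,0],
  [0.53,-0.95,0],
  [0.53,-0.95,0],
  [0.53,-0.95,0],
  [0.53,-0.95,0],
  [0.53,-0.95,0],
  [0.53,-0.95,0],
  [0.53,-0.95,0],
], turn=[-0.65,-0.65,-0.65,-0.65,-0.65,-0.65,-0.65,-0.65,-0.65,-0.65,-0.65,-0.65], grip=0)

```text
time: 1.3
ee_pos: [0.3286, 0.3152, 0.1946]
eef_rot: [0.571, 0.821, -0.0, 0.0]
ft_force: [1.0, 0.5, -0.0]
width: 0.0867
grip_force: 0.0
```

>>> step_arm([
  [0.53,-0.95,0],
  [0.53,-0.95,0],
  [0.53,-0.95,0],
  [0.53,-0.95,0],
  [0.53,-0.95,0],
  [0.53,-0.95,0],
  [0.53,-0.95,0],
  [0.53,-0.95,0],
  [0.53,-0.95,0],
  [0.53,-0.95,0],
  [0.53,-0.95,0],
  [0.53,-0.95,0],
], turn=[-0.65,-0.65,-0.65,-0.65,-0.65,-0.65,-0.65,-0.65,-0.65,-0.65,-0.65,-0.65])

```text
time: 2.5
ee_pos: [0.4875, 0.0294, 0.1948]
eef_rot: [0.88, 0.475, 0.0, 0.0]
ft_force: [0.7, 0.2, 1.5]
width: 0.0869
grip_force: 0.0
```

>>> step_arm([
  [0.53,-0.95,0],
  [0.53,-0.95,0],
  [0.53,-0.95,0],
  [0.53,-0.95,0],
  [0.53,-0.95,0],
  [0.53,-0.95,0],
  [0.53,-0.95,0],
  [0.53,-0.95,0],
  [0.53,-0.95,0],
  [0.53,-0.95,0],
  [0.53,-0.95,0],
  [0,0,0],
], turn=[-0.65,-0.65,-0.65,-0.65,-0.65,-0.65,-0.65,-0.65,-0.65,-0.65,-0.65,-0.65])

```text
time: 3.7
ee_pos: [0.6321, -0.2348, 0.1941]
eef_rot: [1.0, 0.025, -0.001, 0.002]
ft_force: [-0.9, 0.2, -0.5]
width: 0.0871
grip_force: 0.0
```

```bash
cat >> h.py <<'E'
def yaw():
    q=read_state()['eef_rot']; return np.degrees(2*np.arctan2(q[1],q[0]))-90
def plan(x,y,z,th=None):
    s=read_state();d=(np.array([x,y,z])-s['ee_pos'])/.025
    a=yaw(); t=0 if th is None else ((th-a+90)%180-90)
    print('pos',np.round(s['ee_pos'],4),'yaw',round(a,1),'j',np.round(s['joint_positions'],2),'units',np.round(d,2),'turn',round(np.radians(t)/.12,2),'w',round(s['width'],4))
E
python3 - <<'E'
from h import *
plan(.649,-.254,.017,92.7)
pic('wrist','w1')
E
```

```text
pos [ 0.6321 -0.2348  0.1941] yaw -87.1 j [-0.25  0.54  0.81  1.35 -0.38  1.41 -0.98] units [ 0.68 -0.77 -7.09] turn -0.02 w 0.0871
```

View pics/w1.png

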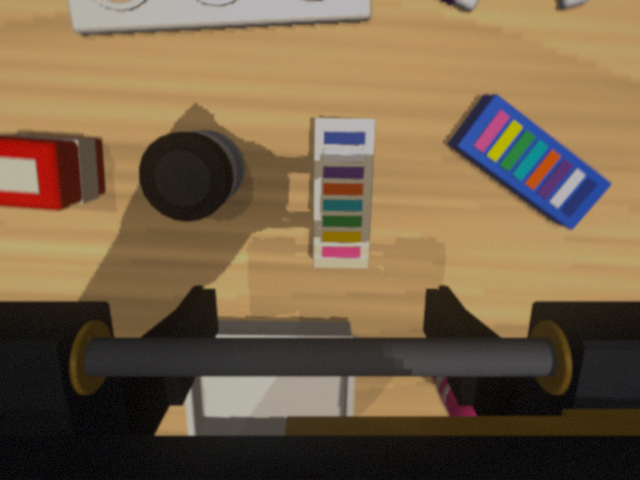

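The wrist view has the cream pastel box at (342,193) squarely ahead, the jar at (190,175) clear to the left and the blue look-alike at (530,160). A second fix on pastels from this view, then descend.

```bash
cat >> h.py <<'E'
def fit(f,u0,v0,r,h0,h1):
    c=ld(f);K=c['mtx'];T=np.linalg.inv(c['view']);v,u=np.mgrid[:480,:640];z=c['z_map']
    P=np.stack([(u-K[0,2])/K[0,0]*z,-(v-K[1,2])/K[1,1]*z,-z],-1)@T[:3,:3].T+T[:3,3]
    Q=P[max(v0-r,0):v0+r,max(u0-r,0):u0+r].reshape(-1,3);Q=Q[(Q[:,2]>h0)&(Q[:,2]<h1)]
    (cx,cy),wh,a=cv2.minAreaRect((Q[:,:2]*1000).astype(np.float32))
    print(len(Q),np.round([cx,cy,*wh,a],1),np.median(Q[:,2]))
E
python3 - <<'E'
from h import *
fit('w1',342,193,85,.022,.035)
fit('w1',190,175,60,.07,.09)
E
```

```text
8790 [ 646.4 -254.5  129.5   49.8    2.6] 0.028150131636135473
6458 [ 662.6 -135.1   64.7   64.4   76.7] 0.08002545854044676
```

>>> step_arm([
  [0.6,-0.79,0],
  [0,0,-0.9],
  [0,0,-0.9],
  [0,0,-0.9],
  [0,0,-0.9],
  [0,0,-0.9],
  [0,0,-0.9],
  [0,0,-0.9],
  [0,0,-0.4],
  [0,0,-0.38],
  [0,0,0],
  [0,0,0],
], turn=[0,0,0,0,0,0,0,0,0,0,0,0])

```text
time: 4.95
ee_pos: [0.6481, -0.2496, 0.0185]
eef_rot: [1.0, 0.03, 0.0, 0.0]
ft_force: [0.2, -0.5, -0.5]
width: 0.087
grip_force: 0.0
```

>>> step_arm([
  [0,0,0],
  [0,0,0],
  [0,0,0],
  [0,0,0],
  [0,0,0],
  [0,0,0],
  [0,0,0],
  [0,0,0],
], turn=[0,0,0,0,0,0,0,0], grip=1, newtons=20)

```text
time: 5.75
ee_pos: [0.6477, -0.2493, 0.0176]
eef_rot: [1.0, 0.03, -0.0, 0.0]
ft_force: [-0.4, -0.5, 0.1]
width: 0.0311
grip_force: 0.0
```

Run:
```python
from h import *
s=read_state();print(s['width'],s['grip_force'],s['ft_force'])
c=pic('wrist','w2');pic('scene','s2')
a=c['image'];b=cv2.resize(ld('s2')['image'][190:330,80:300],(640,407))
cv2.imwrite('pics/m2.png',np.vstack([cv2.resize(a,(320,240)).repeat(1,0),cv2.resize(b,(320,240))])[:,:,::-1])
```

```text
0.031067168274855218 0.0 [-0.38757066 -0.5484051   0.10493883]
```

View pics/m2.png

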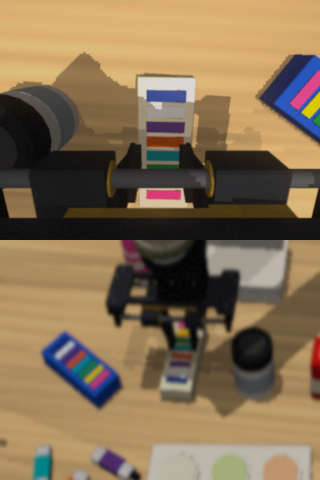

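>>> step_arm([
  [0,0,0],
  [0,0,0],
  [0,0,0],
  [0,0,0],
], turn=[0,0,0,0])

```text
time: 6.25
ee_pos: [0.6477, -0.2493, 0.0177]
eef_rot: [1.0, 0.03, 0.0, 0.0]
ft_force: [0.3, -0.7, -0.9]
width: 0.0007
grip_force: 0.0
```

Run:
```python
from h import *
c=pic('wrist','w3');fit('w2',330,280,140,.022,.035);fit('w3',330,280,140,.022,.035)
cv2.imwrite('pics/m3.png',cv2.resize(c['image'][130:430,200:460],(520,600))[:,:,::-1])
```

```text
22413 [ 645.9 -254.2  130.7   50.2    2.5] 0.02819335660409708
16499 [ 646.3 -254.2  129.8   50.2    2.4] 0.028148513034067013
```

View pics/m3.png

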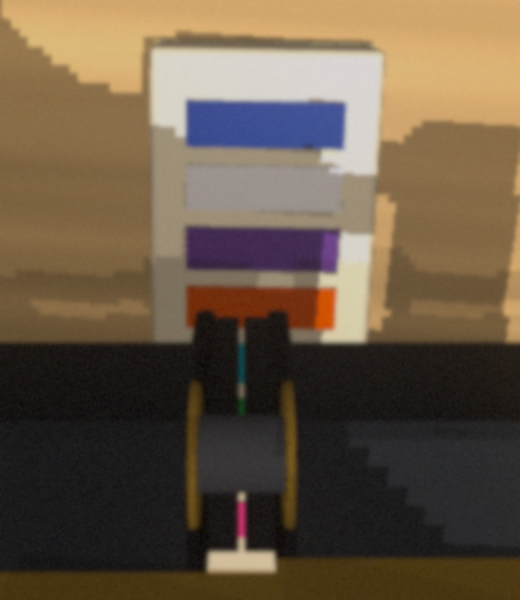

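The gripper shut at the reported z of 18 mm without touching a 28 mm high box, so the fingertips must be higher than reported. I'll measure the actual tip height with the cameras.

Run:
```python
from h import *
pic('scene','s3')
for f in ['w3','s3','s2']:
    c=ld(f);K=c['mtx'];T=np.linalg.inv(c['view']);v,u=np.mgrid[:480,:640];z=c['z_map']
    P=(np.stack([(u-K[0,2])/K[0,0]*z,-(v-K[1,2])/K[1,1]*z,-z],-1)@T[:3,:3].T+T[:3,3])
    m=(abs(P[...,0]-.648)<.035)&(abs(P[...,1]+.249)<.06)&(P[...,2]>.03)&(P[...,2]<.12)&(z>0)
    Q=P[m];I=c['image'][m]
    h,_=np.histogram(Q[:,2],np.arange(.03,.121,.006));print(f,len(Q),h)
    k=Q[:,2]<.06;print(np.round(np.c_[Q[k],I[k]],3)[::max(1,k.sum()//14)])
print(np.round(read_state()['joint_positions'],4))
```

```text
w3 3366 [ 57   0 112 268 295 305 408 312 313 126 866  76  76  76  76]
[[ 6.82e-01 -2.55e-01  3.00e-02  1.55e+02  1.47e+02  1.41e+02]
 [ 6.58e-01 -2.41e-01  4.60e-02  7.80e+01  3.20e+01  1.40e+01]
 [ 6.60e-01 -2.56e-01  4.80e-02  3.10e+01  2.50e+01  1.80e+01]
 [ 6.59e-01 -2.41e-01  5.00e-02  3.10e+01  2.20e+01  1.60e+01]
 [ 6.59e-01 -2.44e-01  5.10e-02  3.10e+01  2.30e+01  2.10e+01]
 [ 6.57e-01 -2.47e-01  4.80e-02  2.80e+01  2.40e+01  2.30e+01]
 [ 6.58e-01 -2.50e-01  5.00e-02  6.40e+01  3.00e+01  1.20e+01]
 [ 6.58e-01 -2.52e-01  5.10e-02  2.50e+01  1.80e+01  1.50e+01]
 [ 6.59e-01 -2.54e-01  5.50e-02  2.80e+01  2.30e+01  2.00e+01]
 [ 6.59e-01 -2.57e-01  5.60e-02  2.50e+01  2.20e+01  1.70e+01]
 [ 6.58e-01 -2.40e-01  5.70e-02  4.90e+01  4.30e+01  3.50e+01]
 [ 6.58e-01 -2.42e-01  5.90e-02  2.30e+01  2.00e+01  1.70e+01]
 [ 6.58e-01 -2.46e-01  5.80e-02  2.40e+01  1.60e+01  1.20e+01]
 [ 6.57e-01 -2.44e-01  5.80e-02  2.60e+01  2.00e+01  1.90e+01]
 [ 6.58e-01 -2.53e-01  6.00e-02  3.00e+01  2.40e+01  2.30e+01]]
s3 230 [71  0  7 15 20 19 17 19 21 17  9  5  1  4  5]
[[ 6.13e-01 -2.48e-01  3.20e-0
[... 1273 characters left out ...]
  3.20e+01]
 [ 6.34e-01 -2.50e-01  3.00e-02  4.80e+01  7.10e+01  6.20e+01]
 [ 6.59e-01 -2.62e-01  5.30e-02  1.60e+01  3.10e+01  3.10e+01]
 [ 6.59e-01 -2.67e-01  4.90e-02  3.70e+01  3.40e+01  2.80e+01]
 [ 6.59e-01 -2.70e-01  4.60e-02  7.20e+01  6.30e+01  5.10e+01]
 [ 6.47e-01 -2.47e-01  3.00e-02  8.90e+01  8.10e+01  6.80e+01]
 [ 6.53e-01 -2.41e-01  3.10e-02  9.60e+01  4.70e+01  2.60e+01]
 [ 6.63e-01 -2.76e-01  3.10e-02  9.60e+01  8.60e+01  6.90e+01]
 [ 6.65e-01 -2.50e-01  3.00e-02  6.70e+01  4.90e+01  6.80e+01]
 [ 6.73e-01 -2.62e-01  3.10e-02  7.60e+01  6.40e+01  7.50e+01]
 [ 6.78e-01 -2.39e-01  3.20e-02  1.11e+02  1.05e+02  9.90e+01]]
[-0.1766  0.7237  0.7141  1.4703 -0.4989  1.1344 -0.8852]
```

The fingertips are really at z≈44.5 mm while 17.7 is reported, so the true tip is about 27 mm above the reported TCP. x and y agree. I'll apply this offset to all heights, reopen and descend properly.

>>> step_arm([
  [0,-0.2,0],
  [0,0,0],
  [0,0,0],
  [0,0,0],
  [0,0,0],
  [0,0,0],
  [0,0,0],
  [0,0,0],
  [0,0,0],
  [0,0,0],
  [0,0,0],
  [0,0,0],
], turn=[0,0,0,0,0,0,0,0,0,0,0,0], grip=0)

```text
time: 7.55
ee_pos: [0.6477, -0.2542, 0.0177]
eef_rot: [1.0, 0.03, -0.0, 0.0]
ft_force: [0.1, 0.3, -0.3]
width: 0.0844
grip_force: 0.0
```

>>> step_arm([
  [0,0,-0.3],
  [0,0,-0.3],
  [0,0,-0.3],
  [0,0,-0.2],
  [0,0,0],
  [0,0,0],
], turn=[0,0,0,0,0,0])

```text
time: 8.15
ee_pos: [0.6477, -0.2543, -0.0099]
eef_rot: [1.0, 0.03, -0.0, 0.0]
ft_force: [-0.7, -0.1, -1.2]
width: 0.0873
grip_force: 0.0
```

>>> step_arm([
  [0,0,0],
  [0,0,0],
  [0,0,0],
  [0,0,0],
  [0,0,0],
  [0,0,0],
  [0,0,0],
  [0,0,0],
], turn=[0,0,0,0,0,0,0,0], grip=1, newtons=20)

```text
time: 8.95
ee_pos: [0.6478, -0.2542, -0.0098]
eef_rot: [1.0, 0.03, 0.0, 0.0]
ft_force: [-0.2, 0.5, 0.7]
width: 0.0497
grip_force: 19.9
```

>>> step_arm([
  [0,0,0.5],
  [0,0,0.9],
  [0,0,0.9],
  [0,0,0.9],
  [0,0,0.9],
  [0,0,0.9],
  [0,0,0.8],
], turn=[0,0,0,0,0,0,0])

```text
time: 9.65
ee_pos: [0.6476, -0.2545, 0.1371]
eef_rot: [1.0, 0.03, 0.0, 0.0]
ft_force: [-0.5, -0.3, -2.2]
width: 0.0495
grip_force: 19.9
```

>>> step_arm([
  [-0.38,0.92,0],
  [-0.38,0.92,0],
  [-0.38,0.92,0],
  [-0.38,0.92,0],
  [-0.38,0.92,0],
  [-0.38,0.92,0],
  [-0.38,0.92,0],
  [-0.38,0.92,0],
  [-0.38,0.92,0],
  [-0.38,0.92,0],
], turn=[0.68,0.68,0.68,0.68,0.68,0.68,0.68,0.68,0.68,0.68])

```text
time: 10.65
ee_pos: [0.5522, -0.0238, 0.1358]
eef_rot: [0.905, 0.425, 0.0, 0.0]
ft_force: [-0.0, 0.7, -2.6]
width: 0.0495
grip_force: 19.9
```

>>> step_arm([
  [-0.38,0.92,0],
  [-0.38,0.92,0],
  [-0.38,0.92,0],
  [-0.38,0.92,0],
  [-0.38,0.92,0],
  [-0.38,0.92,0],
  [-0.38,0.92,0],
  [-0.38,0.92,0],
  [-0.38,0.92,0],
  [-0.38,0.92,0],
  [0,0,0],
  [0,0,0],
], turn=[0.68,0.68,0.68,0.68,0.68,0.68,0.68,0.68,0.68,0.68,0,0])

```text
time: 11.85
ee_pos: [0.4574, 0.2067, 0.1351]
eef_rot: [0.662, 0.749, -0.0, 0.0]
ft_force: [-0.1, -0.3, -2.7]
width: 0.05
grip_force: 19.9
```

Run:
```python
from h import *
plan(.457,.207,-.005,7.2)
pic('wrist','w4')
for r in [(.02,.05)]: fit('w4',320,200,310,*r)
```

```text
pos [0.4574 0.2067 0.1351] yaw 7.1 j [-0.86  0.1   0.37  1.88 -0.04  1.17 -0.36] units [-0.01  0.01 -5.6 ] turn 0.02 w 0.05
7770 [489.7 259.4 259.5 193.8  15.4] 0.03364320365590981
```

View pics/w4.png

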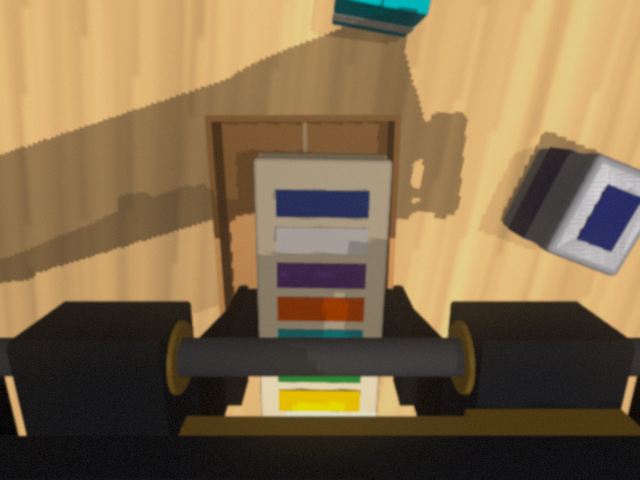

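The pastel box, held at (322,285), lies parallel with the carton at (305,200), with the offset I wanted. Lowering.

>>> step_arm([
  [0,0,-0.8],
  [0,0,-0.8],
  [0,0,-0.8],
  [0,0,-0.8],
  [0,0,-0.8],
  [0,0,-0.6],
  [0,0,-0.4],
  [0,0,-0.3],
  [0,0,-0.2],
  [0,0,0],
  [0,0,0],
], turn=[0,0,0,0,0,0,0,0,0,0,0])

```text
time: 13.0
ee_pos: [0.4581, 0.2059, -0.0019]
eef_rot: [0.663, 0.749, 0.0, 0.0]
ft_force: [0.9, 0.4, -1.8]
width: 0.0498
grip_force: 19.9
```

>>> step_arm([
  [0,0,-0.08],
  [0,0,-0.06],
  [0,0,0],
], turn=[0,0,0])

```text
time: 13.3
ee_pos: [0.4577, 0.2058, -0.0058]
eef_rot: [0.663, 0.749, 0.0, 0.0]
ft_force: [0.2, 0.4, -1.8]
width: 0.0498
grip_force: 19.9
```

>>> step_arm([
  [0,0,0],
  [0,0,0],
  [0,0,0],
  [0,0,0],
  [0,0,0.3],
  [0,0,0.4],
  [0,0,0.6],
  [0,0,0.6],
  [0,0,0.6],
], turn=[0,0,0,0,0,0,0,0,0], grip=0.3)

```text
time: 14.2
ee_pos: [0.458, 0.2058, 0.0582]
eef_rot: [0.663, 0.749, 0.0, 0.0]
ft_force: [0.6, 0.0, -0.4]
width: 0.0609
grip_force: 0.0
```

>>> step_arm([
  [-0.5,-0.06,0],
  [-0.5,-0.06,0],
  [-0.5,-0.06,0],
  [-0.42,-0.06,0],
  [0,0,0],
  [0,0,0],
  [0,0,0],
  [0,0,-0.6],
  [0,0,-0.8],
  [0,0,-0.8],
  [0,0,-0.5],
  [0,0,-0.2],
], turn=[0,0,0,0,0,0,0,0,0,0,0,0], grip=1)

```text
time: 15.4
ee_pos: [0.4094, 0.1992, -0.017]
eef_rot: [0.663, 0.748, -0.001, -0.0]
ft_force: [0.7, 0.0, 0.5]
width: 0.0002
grip_force: 0.0
```

>>> step_arm([
  [0,0,0],
  [0.2,0.03,0],
  [0.2,0.03,0],
  [0.2,0.03,0],
  [0.2,0.02,0],
  [0.2,0.02,0],
  [0,0,0],
], turn=[0,0,0,0,0,0,0])

```text
time: 16.1
ee_pos: [0.4357, 0.2031, -0.0157]
eef_rot: [0.663, 0.748, 0.0, 0.0]
ft_force: [-0.3, -0.2, 0.1]
width: 0.0007
grip_force: 0.0
```

>>> step_arm([
  [0.13,0.02,0],
  [0.13,0.02,0],
  [0,0,0],
], turn=[0,0,0])

```text
time: 16.4
ee_pos: [0.4417, 0.204, -0.0158]
eef_rot: [0.663, 0.749, 0.0, 0.0]
ft_force: [0.4, 0.1, -0.5]
width: 0.0004
grip_force: 0.0
```

>>> step_arm([
  [-0.3,0,0],
  [0,0,0.8],
  [0,0,0.9],
  [0,0,0.9],
  [0,0,0.9],
  [0,0,0.9],
  [0,0,0.9],
  [0,0,0.9],
  [0,0,0.5],
  [0,0,0],
], turn=[0,0,0,0,0,0,0,0,0,0], grip=0)

```text
time: 17.4
ee_pos: [0.4343, 0.2046, 0.153]
eef_rot: [0.663, 0.749, 0.001, 0.0]
ft_force: [0.5, 0.7, -0.7]
width: 0.0722
grip_force: 0.0
```

Run:
```python
from h import *
pic('wrist','w5');pic('top','t5')
plan(.632,.246,.03,-13.4)
fit('t5',178,207,30,.064,.085)
c=ld('t5');cv2.imwrite('pics/m5.png',np.vstack([cv2.resize(ld('w5')['image'],(400,300)),cv2.resize(c['image'][180:360,60:300],(400,300))])[:,:,::-1])
```

```text
pos [0.4333 0.2039 0.1509] yaw 6.9 j [-0.89  0.03  0.36  1.91 -0.01  1.2  -0.4 ] units [ 7.95  1.68 -4.83] turn -2.96 w 0.0805
841 [632.2 246.4  65.7  51.   76.3] 0.07362972043878524
```

View pics/m5.png

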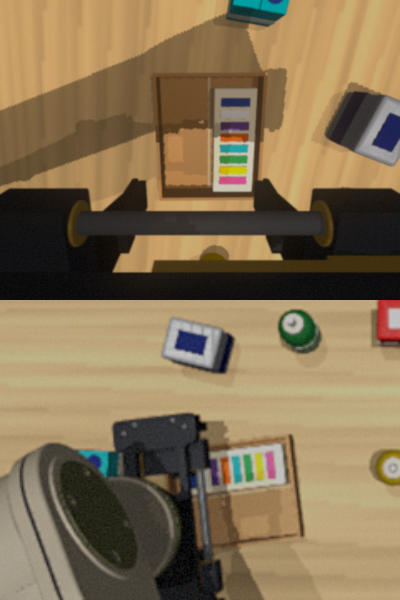

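The pastel box lies flat along the carton's far long wall (wrist view x≈213–256 within 160–258), leaving room for the tin and ink box. Next the silver tin.

>>> step_arm([
  [0.88,0.19,0],
  [0.88,0.19,0],
  [0.88,0.19,0],
  [0.88,0.19,0],
  [0.88,0.19,0],
  [0.88,0.19,0],
  [0.88,0.19,0],
  [0.88,0.19,0],
  [0.88,0.17,0],
  [0,0,0],
  [0,0,0],
], turn=[-0.33,-0.33,-0.33,-0.33,-0.33,-0.33,-0.33,-0.33,-0.33,0,0])

```text
time: 18.6
ee_pos: [0.6311, 0.2457, 0.1497]
eef_rot: [0.785, 0.619, -0.001, 0.0]
ft_force: [0.7, -0.1, -0.4]
width: 0.0868
grip_force: 0.0
```

Run:
```python
from h import *
plan(.632,.246,.018,-13.5)
```

```text
pos [0.6311 0.2457 0.1497] yaw -13.5 j [-0.75  0.5   0.45  1.38 -0.22  1.31 -0.53] units [ 0.04  0.01 -5.27] turn -0.0 w 0.0868
```

>>> step_arm([
  [0.04,0,-0.8],
  [0,0,-0.9],
  [0,0,-0.9],
  [0,0,-0.9],
  [0,0,-0.8],
  [0,0,-0.6],
  [0,0,-0.4],
  [0,0,0],
  [0,0,0],
], turn=[0,0,0,0,0,0,0,0,0])

```text
time: 19.5
ee_pos: [0.633, 0.2464, 0.0198]
eef_rot: [0.785, 0.619, 0.0, 0.0]
ft_force: [-1.1, 0.1, 0.4]
width: 0.087
grip_force: 0.0
```

>>> step_arm([
  [0,0,0],
  [0,0,0],
  [0,0,0],
  [0,0,0],
  [0,0,0],
  [0,0,0],
  [0,0,0],
], turn=[0,0,0,0,0,0,0], grip=1, newtons=20)

```text
time: 20.2
ee_pos: [0.6324, 0.2464, 0.0192]
eef_rot: [0.785, 0.619, -0.0, -0.0]
ft_force: [-2.7, -0.1, 2.6]
width: 0.0501
grip_force: 20.0
```

>>> step_arm([
  [0,0,0.4],
  [0,0,0.8],
  [0,0,0.8],
  [0,0,0.8],
  [0,0,0.2],
  [0,0,0],
], turn=[0,0,0,0,0,0])

```text
time: 20.8
ee_pos: [0.6333, 0.2463, 0.095]
eef_rot: [0.785, 0.619, 0.001, 0.0]
ft_force: [-0.0, 1.0, -2.6]
width: 0.0501
grip_force: 20.0
```

Run:
```python
from h import *
import math
a=math.radians(7.2);l=np.array([-math.sin(a),math.cos(a)]);s=np.array([math.cos(a),math.sin(a)])
c=np.array([.449,.206])
print('tin',c-.029*s-.035*l,'ink',c-.029*s+.037*l)
# pastels edge in carton frame from w5
C=ld('w5');K=C['mtx'];T=np.linalg.inv(C['view']);v,u=np.mgrid[:480,:640];z=C['z_map']
P=np.stack([(u-K[0,2])/K[0,0]*z,-(v-K[1,2])/K[1,1]*z,-z],-1)@T[:3,:3].T+T[:3,3]
d=P[...,:2]-c;ss=d@s;ll=d@l
for lo in(-.04,0,.04):
    m=(abs(ll-lo)<.01)&(abs(ss)<.075)&(P[...,2]>.022)&(P[...,2]<.05)
    h,e=np.histogram(ss[m],np.arange(-.075,.076,.003));print(lo,h)
p=c-.029*s-.035*l;plan(p[0],p[1],.018+.006,7.2)
```

```text
tin [0.42461534 0.16764132] ink [0.41559134 0.23907358]
-0.04 [  0   0  54 123   0   0   0   0   0   0   0   0   0   0   0   0   0   0
   0   0   0   0   0   0   0  47  96  95  95  88  90  93  95  95  89  91
  92  91  92  89  92  92   8   0 135  67   0   0   0   0]
0 [  0   0  68 132   0   0   0   0   0   0   0   0   0   0   0   0   0   0
   0   0   0   0   0   0   0  52 100  97 103  98 100 104 102 103  98 105
 103 103 104  95 102  93  20   0 159  71   0   0   0   0]
0.04 [  0   0  76 138   0   0   0   0   0   0   0   0   0   0   0   0   0   0
   0   0   0   0   0   0   0  49 116 116 113 114 111 112 110 113 116 108
 110 107 112 104 117 110  26   0 175  74   0   0   0   0]
pos [0.6333 0.2463 0.095 ] yaw -13.5 j [-0.75  0.54  0.44  1.44 -0.23  1.21 -0.52] units [-8.35 -3.14 -2.84] turn 3.01 w 0.0501
```

>>> step_arm([
  [-0.84,-0.32,0],
  [-0.84,-0.32,0],
  [-0.84,-0.32,0],
  [-0.84,-0.32,0],
  [-0.84,-0.32,0],
  [-0.84,-0.32,0],
  [-0.84,-0.32,0],
  [-0.84,-0.32,0],
  [-0.84,-0.32,0],
  [-0.87,-0.28,0],
  [0,0,0],
  [0,0,0],
], turn=[0.3,0.3,0.3,0.3,0.3,0.3,0.3,0.3,0.3,0.31,0,0])

```text
time: 22.0
ee_pos: [0.4217, 0.1672, 0.0937]
eef_rot: [0.661, 0.75, -0.0, -0.0]
ft_force: [0.7, -0.1, -2.3]
width: 0.0498
grip_force: 20.0
```

Run:
```python
from h import *
plan(.4226,.1674,.024,7.2)
```

```text
pos [0.4217 0.1672 0.0937] yaw 7.2 j [-0.86  0.03  0.39  2.04 -0.01  1.07 -0.34] units [ 0.03  0.01 -2.79] turn 0.0 w 0.0498
```

>>> step_arm([
  [0.03,0,-0.5],
  [0,0,-0.6],
  [0,0,-0.6],
  [0,0,-0.5],
  [0,0,-0.3],
  [0,0,-0.2],
  [0,0,-0.1],
  [0,0,0],
  [0,0,0],
], turn=[0,0,0,0,0,0,0,0,0])

```text
time: 22.9
ee_pos: [0.4231, 0.1674, 0.0246]
eef_rot: [0.661, 0.75, 0.0, 0.0]
ft_force: [-0.3, 0.5, -2.2]
width: 0.0499
grip_force: 20.0
```

>>> step_arm([
  [0,0,-0.05],
  [0,0,0],
], turn=[0,0])

```text
time: 23.1
ee_pos: [0.4228, 0.1673, 0.0231]
eef_rot: [0.661, 0.75, 0.0, 0.0]
ft_force: [-0.2, 0.6, -1.7]
width: 0.0497
grip_force: 20.0
```

>>> step_arm([
  [0,0,0],
  [0,0,0],
  [0,0,0],
  [0,0,0],
  [0,0,0.5],
  [0,0,0.9],
  [0,0,0.9],
  [0,0,0.9],
  [0,0,0.9],
  [0,0,0.9],
  [0,0,0],
], turn=[0,0,0,0,0,0,0,0,0,0,0], grip=0.15)

```text
time: 24.2
ee_pos: [0.4244, 0.168, 0.1516]
eef_rot: [0.661, 0.75, 0.003, 0.001]
ft_force: [1.0, -0.5, -0.6]
width: 0.0737
grip_force: 0.0
```

Run:
```python
from h import *
plan(.477,.378,.013,-2.7)
```

```text
pos [0.4244 0.168  0.1516] yaw 7.2 j [-0.87 -0.03  0.39  1.97  0.01  1.2  -0.36] units [ 2.1   8.4  -5.54] turn -1.44 w 0.0737
```

>>> step_arm([
  [0.21,0.84,0],
  [0.21,0.84,0],
  [0.21,0.84,0],
  [0.21,0.84,0],
  [0.21,0.84,0],
  [0.21,0.84,0],
  [0.21,0.84,0],
  [0.21,0.84,0],
  [0.21,0.84,0],
  [0.21,0.84,0],
  [0,0,0],
  [0,0,0],
], turn=[-0.14,-0.14,-0.14,-0.14,-0.14,-0.14,-0.14,-0.15,-0.15,-0.15,0,0], grip=0)

```text
time: 25.4
ee_pos: [0.475, 0.3768, 0.1476]
eef_rot: [0.723, 0.691, -0.0, 0.0]
ft_force: [0.1, -1.1, 0.3]
width: 0.087
grip_force: 0.0
```

>>> step_arm([
  [0,0,-0.8],
  [0,0,-0.9],
  [0,0,-0.9],
  [0,0,-0.9],
  [0,0,-0.8],
  [0,0,-0.6],
  [0,0,-0.4],
  [0,0,-0.2],
  [0,0,0],
  [0,0,0],
], turn=[0,0,0,0,0,0,0,0,0,0])

```text
time: 26.4
ee_pos: [0.4757, 0.3775, 0.0112]
eef_rot: [0.723, 0.691, 0.001, 0.0]
ft_force: [-0.2, -0.8, -0.4]
width: 0.087
grip_force: 0.0
```

>>> step_arm([
  [0,0,0],
  [0,0,0],
  [0,0,0],
  [0,0,0],
  [0,0,0],
  [0,0,0],
  [0,0,0],
], turn=[0,0,0,0,0,0,0], grip=1, newtons=20)

```text
time: 27.1
ee_pos: [0.4752, 0.3773, 0.0105]
eef_rot: [0.723, 0.691, 0.0, -0.0]
ft_force: [-0.8, -0.2, 1.5]
width: 0.0522
grip_force: 20.0
```

>>> step_arm([
  [0,0,0.4],
  [0,0,0.9],
  [0,0,0.9],
  [0,0,0.9],
  [0,0,0.9],
  [0,0,0],
], turn=[0,0,0,0,0,0])

```text
time: 27.7
ee_pos: [0.4768, 0.3783, 0.114]
eef_rot: [0.723, 0.691, 0.003, -0.0]
ft_force: [0.8, 0.5, -2.2]
width: 0.0519
grip_force: 20.0
```

>>> step_arm([
  [-0.35,-0.79,0],
  [-0.35,-0.79,0],
  [-0.35,-0.79,0],
  [-0.35,-0.79,0],
  [-0.35,-0.79,0],
  [-0.35,-0.79,0],
  [-0.36,-0.8,0],
  [0,0,0],
  [0,0,0],
  [0,0,0],
], turn=[0.2,0.2,0.2,0.2,0.2,0.2,0.22,0,0,0])

```text
time: 28.7
ee_pos: [0.4137, 0.2393, 0.1101]
eef_rot: [0.662, 0.75, -0.0, 0.0]
ft_force: [-0.1, 0.3, -3.4]
width: 0.0521
grip_force: 20.0
```

Run:
```python
from h import *
plan(.4136,.2388,.0155,7.2)
c=pic('top','t6');s=pic('scene','s6')
fit('t6',201,296,55,.07,.085)
fit('s6',400,215,45,.07,.085)
cv2.imwrite('pics/m6.png',np.vstack([cv2.resize(c['image'][230:350,120:280],(400,300)),cv2.resize(s['image'][150:270,320:480],(400,300))])[:,:,::-1])
```

```text
pos [0.4137 0.2393 0.1101] yaw 7.2 j [-0.93  0.07  0.32  1.96 -0.02  1.11 -0.47] units [-0.   -0.02 -3.79] turn 0.01 w 0.0521
871 [425.6 167.1  51.1  65.5   7.3] 0.07737058783406991
465 [528.9 151.8  73.2 277.3  82.1] 0.07829421883245691
```

View pics/m6.png

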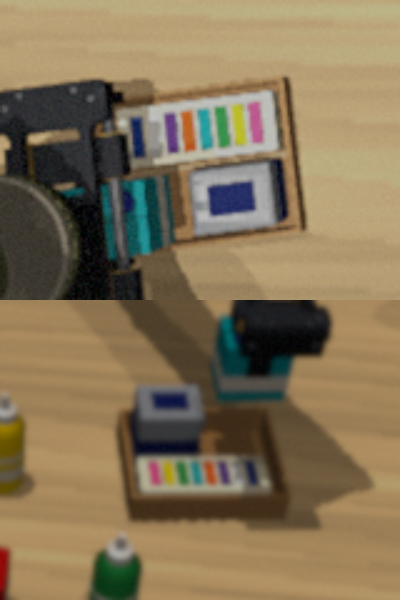

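The tin stands upright in the carton beside the pastels, its top at about (232,198) in the upper crop. The fit puts its centre at (425.6,167.1), as planned, and the space beside it is free. Lowering the ink box.

>>> step_arm([
  [0,-0.02,-0.7],
  [0,0,-0.7],
  [0,0,-0.7],
  [0,0,-0.7],
  [0,0,-0.5],
  [0,0,-0.3],
  [0,0,-0.2],
  [0,0,0],
  [0,0,0],
], turn=[0,0,0,0,0,0,0,0,0])

```text
time: 29.7
ee_pos: [0.4141, 0.2385, 0.0159]
eef_rot: [0.662, 0.75, 0.0, 0.0]
ft_force: [0.6, -0.5, -4.0]
width: 0.0522
grip_force: 20.0
```

>>> step_arm([
  [0,0,-0.06],
  [0,0,0],
], turn=[0,0])

```text
time: 29.9
ee_pos: [0.4142, 0.2386, 0.0144]
eef_rot: [0.662, 0.75, 0.001, 0.0]
ft_force: [1.2, 0.7, -0.7]
width: 0.0519
grip_force: 20.0
```

>>> step_arm([
  [0,0,0],
  [0,0,0],
  [0,0,0],
  [0,0,0],
  [0,0,0.5],
  [0,0,0.9],
  [0,0,0.9],
  [0,0,0.9],
  [0,0,0.9],
  [0,0,0.9],
  [0,0,0.5],
], turn=[0,0,0,0,0,0,0,0,0,0,0], grip=0.2)

```text
time: 31.0
ee_pos: [0.4145, 0.2386, 0.1541]
eef_rot: [0.662, 0.75, 0.002, 0.0]
ft_force: [0.2, 0.5, 0.6]
width: 0.0696
grip_force: 0.0
```

>>> step_arm([
  [0.09,-1,0],
  [0.09,-1,0],
  [0.09,-1,0],
  [0.09,-1,0],
  [0.09,-1,0],
  [0.09,-1,0],
  [0.09,-1,0],
  [0.09,-1,0],
  [0.09,-1,0],
  [0.09,-1,0],
  [0.09,-1,0],
  [0.09,-1,0],
], turn=[-0.06,-0.06,-0.06,-0.06,-0.06,-0.06,-0.06,-0.06,-0.06,-0.06,-0.06,0], grip=0)

```text
time: 32.2
ee_pos: [0.4406, -0.0628, 0.1516]
eef_rot: [0.691, 0.723, 0.0, -0.0]
ft_force: [0.2, -0.0, 0.7]
width: 0.0869
grip_force: 0.0
```

Run:
```python
from h import *
plan(.4685,-.3795,.028,2.6)
c=pic('top','t7');s=pic('scene','s7')
fit('t7',201,296,55,.06,.085)
cv2.imwrite('pics/m7.png',np.vstack([cv2.resize(c['image'][230:350,120:280],(400,300)),cv2.resize(s['image'][150:270,320:480],(400,300))])[:,:,::-1])
```

```text
pos [ 0.4406 -0.0628  0.1516] yaw 2.6 j [-0.64 -0.09  0.66  2.    0.06  1.21  0.04] units [  1.12 -12.67  -4.95] turn 0.0 w 0.0869
1825 [421.4 204.   52.2 140.    7.3] 0.07365501039000166
```

View pics/m7.png

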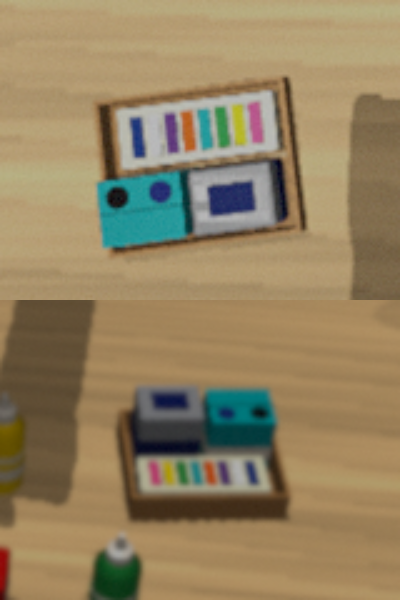

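All three are side by side in the carton: pastels (200,135), turquoise box (143,210) and tin (232,198) in the upper crop. On to the pink bottle.

>>> step_arm([
  [0.09,-1,0],
  [0.09,-1,0],
  [0.09,-1,0],
  [0.09,-1,0],
  [0.09,-1,0],
  [0.09,-1,0],
  [0.09,-1,0],
  [0.09,-1,0],
  [0.09,-1,0],
  [0.09,-1,0],
  [0.09,-1,0],
  [0.09,-1,0],
], turn=[0,0,0,0,0,0,0,0,0,0,0,0])

```text
time: 33.5
ee_pos: [0.4682, -0.3618, 0.1512]
eef_rot: [0.691, 0.723, 0.0, -0.0]
ft_force: [-0.4, 0.2, 0.6]
width: 0.0871
grip_force: 0.0
```

>>> step_arm([
  [0.04,-0.67,0],
  [0,0,0],
  [0,0,0],
], turn=[0,0,0])

```text
time: 33.8
ee_pos: [0.4688, -0.3777, 0.1511]
eef_rot: [0.691, 0.723, 0.0, -0.0]
ft_force: [0.8, 0.4, 0.6]
width: 0.087
grip_force: 0.0
```

Run:
```python
from h import *
plan(.4685,-.3795,.028,2.6)
fit('t7',178,315,16,.06,.085)
c=ld('t7')
print([np.round(pt(c,u,v),3) for u,v in((167,319),(177,309),(190,322),(215,310))])
fit('t7',485,285,25,.03,.13);fit('t7',417,200,1,-.1,.1)
```

```text
pos [ 0.4688 -0.3777  0.1511] yaw 2.6 j [-0.09  0.41  0.9   1.62 -0.33  1.27  0.91] units [-0.01 -0.07 -4.92] turn 0.0 w 0.087
854 [416.9 238.7  52.2  65.1   7.3] 0.07133707592755317
[array([0.405, 0.258, 0.07 ]), array([0.425, 0.238, 0.072]), array([0.399, 0.213, 0.069]), array([0.423, 0.162, 0.079])]
568 [ 470.3 -379.4   43.7   44.    87.5] 0.08084106126605856
4 [ 653.7 -259.     2.3    2.7    2.5] -0.002005034738803313
```

>>> step_arm([
  [0,-0.07,-0.7],
  [0,0,-0.9],
  [0,0,-0.9],
  [0,0,-0.9],
  [0,0,-0.8],
  [0,0,-0.5],
  [0,0,-0.2],
  [0,0,0],
  [0,0,0],
], turn=[0,0,0,0,0,0,0,0,0])

```text
time: 34.7
ee_pos: [0.4693, -0.3804, 0.0298]
eef_rot: [0.691, 0.723, 0.0, 0.001]
ft_force: [-0.9, 0.1, 0.8]
width: 0.087
grip_force: 0.0
```

>>> step_arm([
  [0,0,0],
  [0,0,0],
  [0,0,0],
  [0,0,0],
  [0,0,0],
  [0,0,0],
  [0,0,0],
  [0,0,0],
], turn=[0,0,0,0,0,0,0,0], grip=1, newtons=15)

```text
time: 35.5
ee_pos: [0.4687, -0.3802, 0.0289]
eef_rot: [0.691, 0.723, 0.0, -0.0]
ft_force: [-0.0, -0.3, -0.8]
width: 0.0434
grip_force: 14.9
```

>>> step_arm([
  [0,0,0.4],
  [0,0,0.8],
  [0,0,0.8],
  [0,0,0.6],
  [0,0,0],
  [0,0,0],
], turn=[0,0,0,0,0,0])

```text
time: 36.1
ee_pos: [0.4688, -0.38, 0.0937]
eef_rot: [0.691, 0.723, 0.0, 0.0]
ft_force: [0.1, 0.5, -1.1]
width: 0.043
grip_force: 14.9
```

Run:
```python
from h import *
plan(.455,-.239,.033,2.6)
```

```text
pos [ 0.4688 -0.38    0.0937] yaw 2.6 j [-0.06  0.47  0.86  1.68 -0.39  1.17  0.95] units [-0.55  5.64 -2.43] turn -0.0 w 0.043
```

>>> step_arm([
  [-0.07,0.7,0],
  [-0.07,0.7,0],
  [-0.07,0.7,0],
  [-0.07,0.7,0],
  [-0.07,0.7,0],
  [-0.07,0.7,0],
  [-0.07,0.7,0],
  [-0.06,0.7,0],
  [0,0,0],
  [0,0,0],
], turn=[0,0,0,0,0,0,0,0,0,0])

```text
time: 37.1
ee_pos: [0.4548, -0.24, 0.0934]
eef_rot: [0.691, 0.723, -0.0, -0.0]
ft_force: [-0.3, -0.4, -1.4]
width: 0.0437
grip_force: 14.9
```

>>> step_arm([
  [0,0,-0.6],
  [0,0,-0.6],
  [0,0,-0.5],
  [0,0,-0.4],
  [0,0,-0.2],
  [0,0,-0.1],
  [0,0,0],
  [0,0,0],
], turn=[0,0,0,0,0,0,0,0])

```text
time: 37.9
ee_pos: [0.4553, -0.2404, 0.0343]
eef_rot: [0.691, 0.723, 0.0, 0.0]
ft_force: [0.2, -0.2, -0.7]
width: 0.0435
grip_force: 14.9
```

>>> step_arm([
  [0,0,-0.05],
  [0,0,-0.04],
  [0,0,0],
], turn=[0,0,0])

```text
time: 38.2
ee_pos: [0.4552, -0.2402, 0.0318]
eef_rot: [0.691, 0.723, 0.0, 0.0]
ft_force: [0.6, -0.2, -0.2]
width: 0.0433
grip_force: 14.9
```

>>> step_arm([
  [0,0,0],
  [0,0,0],
  [0,0,0],
  [0,0,0],
  [0,0,0],
  [0,0,0.4],
  [0,0,0.9],
  [0,0,0.9],
  [0,0,0.9],
  [0,0,0.9],
  [0,0,0.7],
  [0,0,0],
], turn=[0,0,0,0,0,0,0,0,0,0,0,0], grip=0)

```text
time: 39.4
ee_pos: [0.4562, -0.241, 0.1519]
eef_rot: [0.691, 0.723, 0.001, 0.002]
ft_force: [0.2, -0.2, -0.4]
width: 0.0872
grip_force: 0.0
```

>>> step_arm([
  [0.83,0.42,0],
  [0.83,0.42,0],
  [0.83,0.42,0],
  [0.83,0.42,0],
  [0.83,0.42,0],
  [0.83,0.42,0],
  [0.83,0.42,0],
  [0.83,0.42,0],
  [0.83,0.42,0],
  [0.83,0.42,0],
  [0,0,0],
  [0,0,0],
], turn=[0,0,0,0,0,0,0,0,0,0,0,0])

```text
time: 40.6
ee_pos: [0.662, -0.1355, 0.1484]
eef_rot: [0.691, 0.723, -0.001, -0.0]
ft_force: [-0.3, -0.7, -0.2]
width: 0.0872
grip_force: 0.0
```

Run:
```python
from h import *
plan(.6635,-.135,.016,2.6)
c=pic('top','t8');s=pic('scene','s8');pic('wrist','w8')
fit('t8',405,290,45,.05,.13)
cv2.imwrite('pics/m8.png',np.vstack([cv2.resize(c['image'][150:350,320:480],(320,400)),cv2.resize(s['image'][150:250,180:340],(320,200))])[:,:,::-1])
```

```text
pos [ 0.662  -0.1355  0.1484] yaw 2.6 j [-0.4   0.57  0.8   1.41 -0.41  1.33  0.46] units [ 0.06  0.02 -5.3 ] turn -0.0 w 0.0872
447 [ 457.2 -239.5   42.4   43.1   88.3] 0.08701140897683513
```

View pics/m8.png

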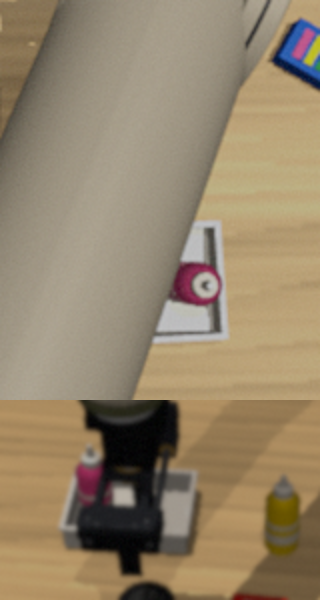

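The pink bottle stands in the right half of the tray at (200,285). Now the gesso jar.

>>> step_arm([
  [0.04,0.02,-0.7],
  [0,0,-0.9],
  [0,0,-0.9],
  [0,0,-0.9],
  [0,0,-0.8],
  [0,0,-0.6],
  [0,0,-0.4],
  [0,0,-0.1],
  [0,0,0],
  [0,0,0],
], turn=[0,0,0,0,0,0,0,0,0,0])

```text
time: 41.75
ee_pos: [0.664, -0.135, 0.0176]
eef_rot: [0.691, 0.723, 0.0, 0.001]
ft_force: [0.4, 0.3, 1.0]
width: 0.0869
grip_force: 0.0
```

>>> step_arm([
  [0,0,0],
  [0,0,0],
  [0,0,0],
  [0,0,0],
  [0,0,0],
  [0,0,0],
], turn=[0,0,0,0,0,0], grip=1, newtons=25)

```text
time: 42.35
ee_pos: [0.6633, -0.1348, 0.0169]
eef_rot: [0.691, 0.723, -0.0, -0.0]
ft_force: [-3.4, 0.4, 4.0]
width: 0.0644
grip_force: 25.0
```

>>> step_arm([
  [0,0,0.4],
  [0,0,0.8],
  [0,0,0.8],
  [0,0,0.8],
  [0,0,0],
  [0,0,0],
], turn=[0,0,0,0,0,0])

```text
time: 42.95
ee_pos: [0.6635, -0.1345, 0.0863]
eef_rot: [0.691, 0.723, 0.0, -0.0]
ft_force: [-0.0, 0.1, -5.2]
width: 0.0639
grip_force: 25.0
```

Run:
```python
from h import *
plan(.456,-.163,.021,2.6)
```

```text
pos [ 0.6635 -0.1345  0.0863] yaw 2.6 j [-0.39  0.62  0.77  1.47 -0.45  1.23  0.48] units [-8.3  -1.14 -2.61] turn -0.0 w 0.0639
```

>>> step_arm([
  [-0.83,-0.11,0],
  [-0.83,-0.11,0],
  [-0.83,-0.11,0],
  [-0.83,-0.11,0],
  [-0.83,-0.11,0],
  [-0.83,-0.11,0],
  [-0.83,-0.11,0],
  [-0.83,-0.11,0],
  [-0.83,-0.11,0],
  [-0.83,-0.11,0],
  [0,0,0],
  [0,0,0],
], turn=[0,0,0,0,0,0,0,0,0,0,0,0])

```text
time: 44.15
ee_pos: [0.4557, -0.1617, 0.0861]
eef_rot: [0.691, 0.723, 0.0, -0.0]
ft_force: [0.0, -0.9, -3.2]
width: 0.0642
grip_force: 25.0
```

>>> step_arm([
  [0,0,-0.6],
  [0,0,-0.6],
  [0,0,-0.6],
  [0,0,-0.4],
  [0,0,-0.2],
  [0,0,-0.1],
  [0,0,0],
  [0,0,0],
], turn=[0,0,0,0,0,0,0,0])

```text
time: 44.95
ee_pos: [0.4564, -0.1624, 0.0246]
eef_rot: [0.691, 0.723, 0.0, 0.0]
ft_force: [0.5, 0.4, -2.6]
width: 0.0639
grip_force: 25.0
```

>>> step_arm([
  [0,0,-0.08],
  [0,0,-0.06],
  [0,0,0],
], turn=[0,0,0])

```text
time: 45.25
ee_pos: [0.4559, -0.1621, 0.0206]
eef_rot: [0.691, 0.723, 0.0, -0.0]
ft_force: [-0.1, -0.1, -3.3]
width: 0.0641
grip_force: 25.0
```

>>> step_arm([
  [0,0,0],
  [0,0,0],
  [0,0,0],
  [0,0,0],
  [0,0,0],
  [0,0,0.4],
  [0,0,0.9],
  [0,0,0.9],
  [0,0,0.9],
  [0,0,0.9],
  [0,0,0.9],
  [0,0,0.5],
], turn=[0,0,0,0,0,0,0,0,0,0,0,0], grip=0)

```text
time: 46.45
ee_pos: [0.4566, -0.1627, 0.1578]
eef_rot: [0.691, 0.723, 0.001, 0.001]
ft_force: [1.0, 0.0, -0.5]
width: 0.0874
grip_force: 0.0
```

>>> step_arm([
  [0.1,1,0],
  [0.1,1,0],
  [0.1,1,0],
  [0.1,1,0],
  [0.1,1,0],
  [0.1,1,0],
  [0.1,1,0],
  [0,0,0],
  [0,0,0],
], turn=[0,0,0,0,0,0,0,0,0])

```text
time: 47.35
ee_pos: [0.4733, 0.0126, 0.1556]
eef_rot: [0.691, 0.723, -0.0, 0.0]
ft_force: [0.5, -0.0, 0.1]
width: 0.0871
grip_force: 0.0
```

Run:
```python
from h import *
c=pic('top','t9');s=pic('scene','s9')
cv2.imwrite('pics/m9.png',np.vstack([c['image'][150:350,60:540],s['image'][150:300,100:580]])[:,:,::-1])
fit('t9',375,290,30,.065,.09)
```

```text
869 [ 457.8 -161.6   63.7   62.7   89.7] 0.08221664206730561
```

View pics/m9.png

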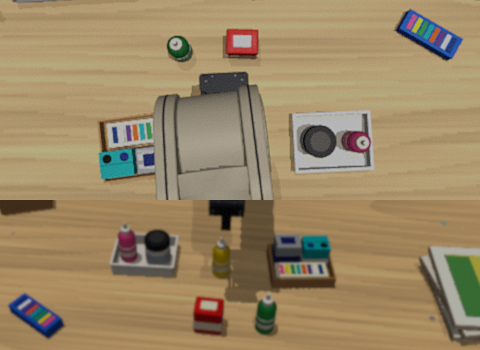

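The jar (318,141) and pink bottle (356,142) stand in the tray. The three drawing items are in the carton, and the stock and the blue look-alike haven't moved. Handing in.

```bash
python3 -c "
from bench import *
print(close_job())"
```

```text
the job is handed in; nothing more can be done
None
```

Both kits are made up and the job is handed in, at about 47 s: the pastels, silver tin and ink box are side by side in the carton, and the pink bottle and gesso jar stand in the tray. The yellow bottle, green bottle, red tin and blue look-alike were left alone. My first grasp of the pastels closed on air because the reported tool height read about 27 mm too low; I corrected for that from then on.

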